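# Prove a spring-tip test probe, then hold it on the heat-sink module's contact

## Robot

A 6-joint arm with a two-finger parallel gripper is mounted at the origin on the work surface. World frame = base frame: x ahead of the robot, y to its left, z up, the work surface at z = 0. Lengths are in m, angles in rad, forces in N, time in s.
With the tool pointing down it reaches from about 0.25 to 0.8 m from the base axis. Payload 8.5 kg.
Tool frame: the origin (TCP) lies midway between the tips of the shut fingers; the grasp point (between the pads) lies 19 mm behind it; z points along the fingers, y is the line along which they close (so a half turn about z gives the same grasp; the last joint's range is limited). The gripper opens to 85 mm and grips with 20 to 120 N. Pads are 22 mm wide; open, the fingers measure 114 mm over their backs; the gripper's body (76 mm by 85 mm) begins 54 mm behind the grasp point. The pads swing forward as they close: fully open they stand 13 mm farther back than shut.
Start: joints at [-1.2, 0.238, -0.013, 1.319, 0, 1.571], TCP at [0.19, -0.489, 0.231] pointing down, gripper open.
Joint ranges: [-2.66, 2.66], [-1.03, 1.9], [-1.14, 1.46], [-1.82, 2.27], [-1.45, 1.34], [-3.14, 3.14]. Speed limits (rad/s): [2.22, 2.22, 2.79, 3.14, 3.14, 3.14].

## Interface

Orientations are given as [roll, pitch, yaw] about the fixed x, y, z axes, in that order (R = Rz(yaw) Ry(pitch) Rx(roll)).
In Python, from bench import sensors, imaging, workorder gives the robot as it stands.
- The arm moves only by the tool move_arm, never from a script. Its argument "rows" is a list of rows, each a list of 5 numbers: the finger opening in mm, from 0 to 85.4, then the shift along the world's x, y, z in mm, then the turn about the world's z in degrees. In form: [[fingers, dx, dy, dz, turn], ...]. A call has 1 to 5 rows; each row shifts and turns the commanded pose from where the row before left it; what a row does not reach is not made up. A row lasts 1/12 s, in which the tool goes at most 41.7 mm and 7.16 degrees, less where a joint would pass 70% of its speed; a pose out of reach is approached as far as the arm can. A call is refused whole if a number of a shift passes 41.7 or a number of a turn 7.16, either way. A call with a gripper value outside its range is refused whole. The fingers move at their own pace and stop on an object; "force" is the grip in N (left out, the last holds). Time passes only in rows, so rows that do not move let the fingers close. It gives the time, the measured TCP pose, the force, the opening and the grip force at its end, in the units of the state.
- sensors.get_state(): the state, without advancing time (a new reading comes with each control period).
- imaging.get_image(name): name is "scene" or "top" or "wrist"; returns a dict with "img" (480x640x3 uint8, red, green, blue), "vfov" (degrees; the focal length in pixels is half the picture's height over the tangent of half this angle, whatever the lens; pixels are square), "cx", "cy" (the principal point, pixels), "R" (3x3) and "t" (3): a world point X has camera coordinates R X + t; the wrist camera has in their place "hand_eye" (4x4, takes a point from camera to tool coordinates, whose origin is the TCP and whose axes are the flange's). Camera axes: x right, y down, z forward; pixel columns grow to the right and rows downward; lengths in m; the calibration is good to about 2 mm. A picture is of the moment at which its call begins: read the wrist's pose just before it. There is no depth.
- workorder.hand_in(): hands the job in; it is judged then, once.
The state is a dict: "time": time; "joint_positions": joint angles; "qvel": joint speeds; "joint_efforts": joint torques, N m; "position": TCP position; "tool_rot": TCP orientation; "wrist_force": force on the tool from outside, world axes, zero at the start; "wrist_torque": the same for the moment, N m; "grip_width": finger opening in m; "grasp_force": force on a finger pad.
Only numpy, scipy, OpenCV 4.12 (cv2) and the standard library are available. Lean on these libraries where they do the work, as an engineer would, in place of code of your own. Each camera call takes 0.05 s, during which the arm holds its last target. There are 200 camera calls.

## Task

Take the test probe out of its stand and first prove it: hold it upright with its spring tip pressed about half-way in on top of the earth post for about one second. Then press it the same way, spring about half-way in, on the middle of the round brass contact of the module that carries the finned heat sink, with the probe square to that sloping face, and keep holding it there: the program finishes while the robot is still holding the probe pressed on the contact. Press gently, never pushing the spring tip fully in, touch no other module with the probe and leave everything else where it is.

Things in the scene. Friction and masses are not known exactly. Their poses are not given: they have to be found in the camera images.
- probe: Test probe, 133 mm long, 0.12 kg, standing loose and upright in its stand. Origin on its axis at the underside of the finger guard (32 mm diameter, 6 mm thick, resting on the stand's top); z runs along the axis towards the top of the handle. Black round handle, 24 mm diameter, from 6 to 82 mm above the origin; below the origin a steel barrel of 12 mm diameter, 25 mm long, then the thin brass spring tip.
- probe_tip (a point): The round end of the brass spring tip (7 mm diameter), on the probe's axis. With the spring free it lies 51 mm below the probe's origin (26 mm beyond the barrel).
- plunger (a joint): How far the spring tip is pushed into the probe, in m: 0 free, 0.008 half-way, 0.016 at its stop. The push needed is about 1 N to start, then 0.35 N more per mm (about 3.9 N half-way, 6.7 N at the stop).
- stand: Fixed grey block, 50 x 50 x 60 mm high, with an upright through hole of 14 mm diameter in the middle of its top, in which the probe stands. The probe must be raised about 55 mm to clear it. Origin in the middle of its underside, on the table.
- earth: Fixed earth post: grey base 60 x 60 x 18 mm with an upright brass stud of 20 mm diameter in the middle. Origin in the middle of its underside, on the table; z up.
- earth_top (a point): Middle of the flat level top of the earth post's brass stud, 45 mm above the table.
- mod_fins: Fixed white module, 84 mm wide; face sloping 20 deg down to the module's -x, with a brass contact in its middle like the others; behind it a level block 84 x 58 mm, 76 mm high, centred 71 mm from the origin along +x. Origin on the table below the slope's middle; z up. To be probed: its block carries an aluminium heat sink with seven upright fins (108 mm high in all).
- mod_fins_contact: The round flat brass contact, 18 mm diameter, in the middle of the heat-sink module's sloping face, standing 4 mm proud of it. Origin in the middle of the contact's flat top (about 56 mm above the table); its z axis points out of the contact, square to the sloping face: 20 deg from vertical, leaning towards the module's -x. Its y axis is level.
- mod_dial: Fixed white module, 84 mm wide; face sloping 20 deg down to the module's -x, with a brass contact in its middle like the others; behind it a level block 84 x 58 mm, 76 mm high, centred 71 mm from the origin along +x. Origin on the table below the slope's middle; z up. Its block carries a round black dial knob (104 mm high); not to be touched.
- mod_trip: Fixed white module, 84 mm wide; face sloping 20 deg down to the module's -x, with a brass contact in its middle like the others; behind it a level block 84 x 58 mm, 76 mm high, centred 71 mm from the origin along +x. Origin on the table below the slope's middle; z up. Its block carries three black toggle switches (100 mm high); not to be touched.
- tape: Roll of black tape lying flat, 60 mm diameter, 18 mm high; origin middle of underside. A bystander, to be left where it is.
- driver: Screwdriver lying flat, about 170 mm long. A bystander, to be left where it is.
- endstop: Small grey rail end stop, 50 x 24 x 30 mm high; origin middle of underside. A bystander, to be left where it is.
- jar: Clear jar, 60 mm diameter, 70 mm high; origin middle of underside. A bystander, to be left where it is.
- spanner: Steel spanner lying flat, about 160 mm long. A bystander, to be left where it is.
- relay: Small plug-in relay, 32 x 30 x 36 mm high; origin middle of underside. A bystander, to be left where it is.

How it is judged:
On the way, in this order (a step that is already met when the one before it is completed fails the run):
1. the probe is out of its stand, held in the gripper (contact force between the fingers and probe above 1 N and horizontal distance between probe and stand above 0.05 m and contact force between probe and stand below 0.1 N), for 0.1 s.
2. the probe is held upright (within 8 deg) on the earth post with its tip 4 to 12 mm in, for at least 0.5 s (value of joint plunger between 0.004 and 0.012 m and contact force between the fingers and probe above 1 N and horizontal distance between probe_tip and earth_top below 0.008 m and contact force between probe and earth above 1 N and angle between probe's own z axis and vertical below 0.14 rad), for 0.5 s.
3. the tip is pressed on the heat-sink module's contact, square to it (value of joint plunger between 0.004 and 0.012 m and contact force between the fingers and probe above 1 N and distance between probe_tip and mod_fins_contact below 0.007 m and angle between the z axis of probe and the z axis of mod_fins_contact, either way round below 0.14 rad and contact force between probe and mod_fins between 1 and 8 N and contact force between probe and stand below 0.1 N and contact force between probe and earth below 0.1 N), for 0.3 s.
At the end, for the whole second after the job is handed in: The robot still grips the probe and holds it still, its tip within 7 mm of the middle of the heat-sink module's contact, its axis within 8 deg of square to the contact, the spring tip 4 to 12 mm in, the push 1 to 8 N, the probe touching neither stand nor earth post (all of step 3 and velocity of joint plunger between -0.01 and 0.01 m/s and linear speed of probe below 0.02 m/s); the arm keeps its last pose, push and grip.
It fails at once if the spring tip is pushed fully in (value of joint plunger above 0.0152 m).
It fails at once if the probe presses hard on something (contact force between probe and earth above 15 N or contact force between probe and mod_fins above 15 N).
It fails at once if the probe touches another module (contact force between probe and mod_dial above 0.3 N or contact force between probe and mod_trip above 0.3 N).
It fails at once if a bystander is moved by more than 30 mm (distance of any of tape, driver, endstop, jar, spanner, relay from where it was at the start of the episode above 0.03 m).
It also fails if it takes over 51 s, if anything falls off the work surface, if the arm or the gripper's body presses on something with over 40 N, if the wrist force passes 120 N, or if a joint passes its speed limit or range.

## Working session

There is one attempt and no reset: what is moved stays moved. The work goes in short steps, Python scripts to look and compute and a tool call to move; the robot and the scene stay as the last step left them, time stands still between calls to the robot, and variables do not carry over. Pictures are saved under pics/ and viewed, at most 10 in all, crops included, and the job is handed in when it is done.

Besides the shell and the picture viewer there is one more tool, called after "Request:" as name(argument=value, ...) on one line, values as JSON. move_arm: Moves the arm, as the interface text tells. Its arguments: {"type":"object","properties":{"rows":{"type":"array","items":{"type":"array","items":{"type":"number"}}},"force":{"type":"number"}},"required":["rows"]}

```bash
mkdir -p pics; cat > h.py <<'E'
import numpy as np, cv2
from bench import sensors, imaging
def pix(im,X):
    X=np.atleast_2d(X)@np.array(im["R"]).T+np.array(im["t"]); f=240/np.tan(np.radians(im["vfov"])/2)
    return np.c_[im["cx"]+f*X[:,0]/X[:,2], im["cy"]+f*X[:,1]/X[:,2]]
def world(im,uv,z):
    R=np.array(im["R"]);t=np.array(im["t"]);f=240/np.tan(np.radians(im["vfov"])/2)
    c=-R.T@t; d=R.T@np.array([(uv[0]-im["cx"])/f,(uv[1]-im["cy"])/f,1]); return c+d*(z-c[2])/d[2]
E
python3 - <<'E'
from h import *
import pickle
for n in("top","scene"):
    i=imaging.get_image(n); pickle.dump(i,open(n+".pkl","wb"))
    cv2.imwrite(f"pics/{n}0.png",cv2.resize(i["img"][:,:,::-1],(800,600),interpolation=cv2.INTER_CUBIC)); print(n,i["vfov"],i["cx"],i["cy"],np.round(-np.array(i["R"]).T@np.array(i["t"]),3), [k for k in i])
print(sensors.get_state())
E
```

```text
top 46.86881067635588 320.7432684191732 236.25564707109348 [0.356 0.006 1.087] ['img', 'vfov', 'cx', 'cy', 'R', 't']
scene 50.679383357291655 320.8636240773459 240.3393529760696 [ 1.044 -0.263  0.858] ['img', 'vfov', 'cx', 'cy', 'R', 't']
{'time': 0.1, 'joint_positions': array([-1.19996664e+00,  2.38700320e-01, -1.41421326e-02,  1.31919910e+00,
        8.74651478e-06,  1.57081029e+00]), 'qvel': array([ 0.00133817, -0.0023283 ,  0.0004215 ,  0.00019376,  0.00079366,
       -0.0007563 ]), 'joint_efforts': array([ 1.54009367e-04, -5.39721930e+01,  3.46997595e+01,  1.34589258e-02,
        2.50183797e-05, -1.20614993e-05]), 'position': array([ 0.19012618, -0.48897766,  0.23076348]), 'tool_rot': array([-3.14034742e+00, -8.72911978e-06,  3.70815708e-01]), 'wrist_force': array([-0.31347007,  0.5257796 , -0.19826323]), 'wrist_torque': array([ 0.01111846, -0.02754128,  0.00773802]), 'grasp_force': 0.0, 'grip_width': 0.08546070836976631}
```

View pics/top0.png

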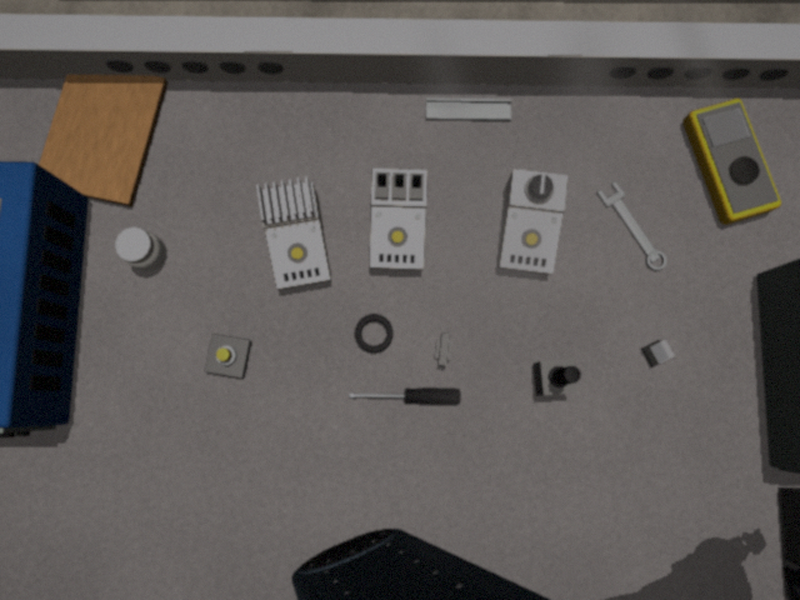

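View pics/scene0.png

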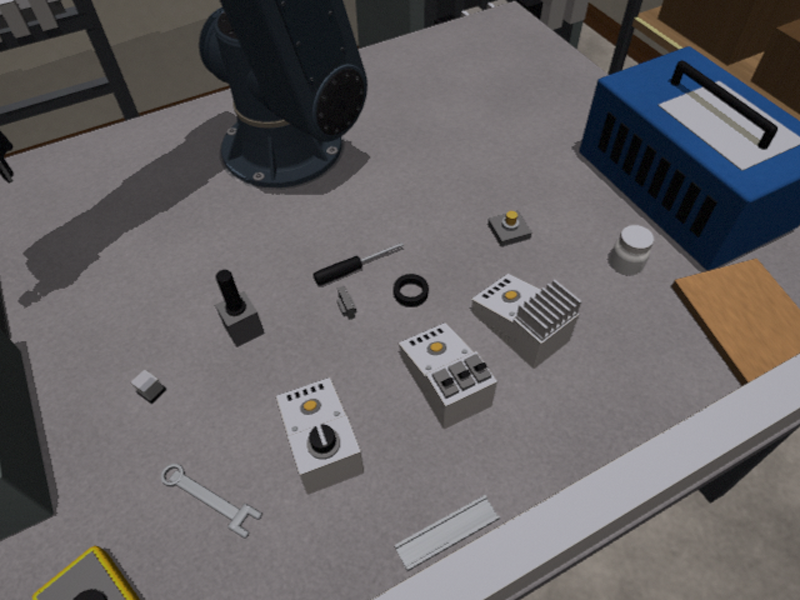

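```bash
python3 - <<'E'
from h import *
import pickle
top=pickle.load(open("top.pkl","rb"));sc=pickle.load(open("scene.pkl","rb"))
def cent(im,u,v,r=16,):
    u,v=int(u/1.25),int(v/1.25); p=im["img"][v-r:v+r,u-r:u+r].astype(float)
    m=(p[...,0]-p[...,2]>60); y,x=np.nonzero(m); return np.array([x.mean()+u-r,y.mean()+v-r]),m.sum()
for n,a,b,z in(("contact",(297,253),(511,296),.056),("earth",(224,355),(511,215),.045)):
    for im,q in((top,a),(sc,b)):
        c,k=cent(im,*q); print(n,c,k,world(im,c,z).round(4))
w=lambda u,v,z:world(top,(u/1.25,v/1.25),z)
print("handle top",w(571,374,.142),"scene",world(sc,(224/1.25,273/1.25),.142))
print("stand corners",w(533,363,.06),w(535,399,.06),w(566,397,.06))
print("stand scene",[world(sc,(a/1.25,b/1.25),.06) for a,b in((217,316),(256,304),(241,320))])
for z,a,b in((.04,(286,278),(317,271)),(.025,(279,290),(330,280))):
    d=w(*a,z)-w(*b,z); print("yaw y-axis",np.degrees(np.arctan2(-d[0],d[1])),np.linalg.norm(d))
for i in ("top","scene"):
    im=top if i=="top" else sc
    cs=[((500,280),(640,400)),((200,180),(350,380))] if i=="top" else [((180,250),(280,350)),((450,190),(600,370))]
    o=[cv2.resize(im["img"][int(a[1]/1.25):int(b[1]/1.25),int(a[0]/1.25):int(b[0]/1.25),::-1],(400,300),interpolation=cv2.INTER_CUBIC) for a,b in cs]
    cv2.imwrite(f"pics/c_{i}.png",np.hstack(o))
a=cv2.imread("pics/c_top.png");b=cv2.imread("pics/c_scene.png");cv2.imwrite("pics/c.png",np.vstack([a,b]))
E
```

```text
contact [237.42372881 202.13559322] 59 [0.5833 0.1665 0.056 ]
contact [408.29545455 235.5       ] 44 [0.5823 0.1687 0.056 ]
earth [178.         283.07142857] 70 [0.4289 0.2744 0.045 ]
earth [409.15909091 171.59090909] 44 [0.4281 0.2767 0.045 ]
handle top [ 0.40044472 -0.22516993  0.142     ] scene [ 0.39754095 -0.22240184  0.142     ]
stand corners [ 0.41980635 -0.18942276  0.06      ] [ 0.36715998 -0.19141022  0.06      ] [ 0.37060491 -0.23697271  0.06      ]
stand scene [array([ 0.40118902, -0.25531981,  0.06      ]), array([ 0.40845539, -0.1938839 ,  0.06      ]), array([ 0.42640858, -0.22506404,  0.06      ])]
yaw y-axis 13.687856302908493 0.04869327832760875
yaw y-axis 11.987417059281427 0.08061109040130654
```

View pics/c.png

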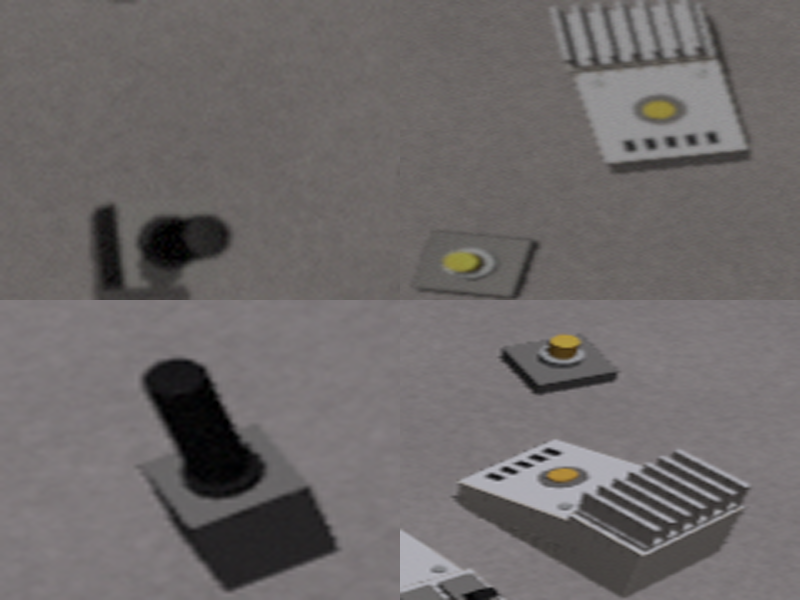

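Request:
move_arm(rows=[[60,21,26,0,-1.6],[60,21,26,0,-1.6],[60,21,26,0,-1.6],[60,21,26,0,-1.6],[60,21,26,0,-1.6]], force=40)

```text
time: 0.52
position: [0.2957, -0.3579, 0.231]
tool_rot: [-3.141, 0.0, 0.229]
wrist_force: [0.3, -1.2, 0.7]
grip_width: 0.0601
grasp_force: 0.0
```

Request:
move_arm(rows=[[60,21,26,0,0],[60,21,26,0,0],[60,21,26,0,0],[60,11,14,0,0],[60,0,0,0,0]])

```text
time: 0.93
position: [0.3708, -0.2648, 0.2311]
tool_rot: [-3.141, -0.0, 0.235]
wrist_force: [-0.1, 0.1, -0.2]
grip_width: 0.0601
grasp_force: 0.0
```

```bash
python3 - <<'E'
from h import *
s=sensors.get_state(); i=imaging.get_image("wrist")
print(s["position"],s["tool_rot"],s["joint_positions"]); print(np.round(i["hand_eye"],4),i["vfov"],i["cx"],i["cy"])
cv2.imwrite("pics/w1.png",i["img"][:,:,::-1])
E
```

```text
[ 0.37080919 -0.26476912  0.2310751 ] [-3.14064037e+00 -3.89120444e-04  2.34647499e-01] [-6.20698935e-01  1.19852862e-01 -1.63380589e-01  1.28802641e+00
  9.18363547e-04  2.28624582e+00]
[[ 3.000e-04 -9.577e-01 -2.876e-01  7.360e-02]
 [ 1.000e+00  2.000e-04  1.000e-04  1.000e-03]
 [-0.000e+00 -2.876e-01  9.577e-01 -1.423e-01]
 [ 0.000e+00  0.000e+00  0.000e+00  1.000e+00]] 58.77234125794621 324.56482416762606 243.2082519444878
```

View pics/w1.png

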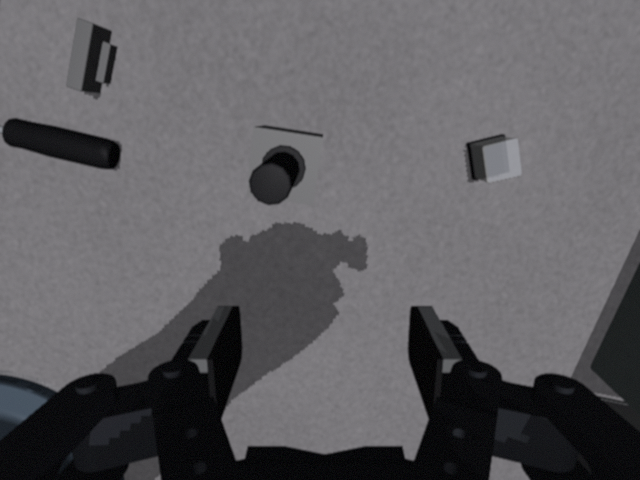

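```bash
cat >> h.py <<'E'
from scipy.spatial.transform import Rotation as Ro
def wristcam(s,i):
    T=np.eye(4);T[:3,:3]=Ro.from_euler("xyz",s["tool_rot"]).as_matrix();T[:3,3]=s["position"]
    C=np.linalg.inv(T@np.array(i["hand_eye"])); return {**i,"R":C[:3,:3],"t":C[:3,3]}
E
python3 - <<'E'
from h import *
s=sensors.get_state(); i=wristcam(s,imaging.get_image("wrist"))
print("top",world(i,(271,183),.142),"guard",world(i,(285,165),.066))
print("stand far edge",world(i,(258,126),.06),world(i,(323,135),.06))
E
```

```text
top [ 0.40063086 -0.22968545  0.142     ] guard [ 0.40203804 -0.23021961  0.066     ]
stand far edge [ 0.42359454 -0.20556414  0.06      ] [ 0.42828817 -0.25182169  0.06      ]
```

Request:
move_arm(rows=[[60,5,8,0,7.1],[60,5,8,0,7.1],[60,5,8,0,7.1],[60,5,8,0,7.1],[60,5,8,0,7.1]])

```text
time: 1.45
position: [0.3937, -0.2279, 0.2311]
tool_rot: [-3.141, 0.0, 0.855]
wrist_force: [0.1, -1.2, 0.1]
grip_width: 0.0602
grasp_force: 0.0
```

Request:
move_arm(rows=[[60,0,0,0,7.1],[60,0,0,0,7.1],[60,0,0,0,7.1],[60,0,0,0,7.1],[60,0,0,0,7.1]])

```text
time: 1.87
position: [0.3935, -0.2283, 0.2311]
tool_rot: [-3.141, 0.0, 1.475]
wrist_force: [0.2, 0.2, 0.2]
grip_width: 0.0598
grasp_force: 0.0
```

Request:
move_arm(rows=[[60,0,0,0,7.1],[60,0,0,0,7.1],[60,0,0,0,7.1],[60,0,0,0,7.1],[60,0,0,0,7.1]])

```text
time: 2.28
position: [0.3935, -0.2283, 0.2311]
tool_rot: [-3.141, -0.0, 2.094]
wrist_force: [-0.6, -0.3, 0.6]
grip_width: 0.0597
grasp_force: 0.0
```

Request:
move_arm(rows=[[60,0,0,0,7.1],[60,0,0,0,7.1],[60,0,0,0,7.1],[60,0,0,0,7.1],[60,0,0,0,7.1]])

```text
time: 2.7
position: [0.3935, -0.2283, 0.2311]
tool_rot: [-3.141, -0.0, 2.714]
wrist_force: [1.2, 0.4, 0.9]
grip_width: 0.0599
grasp_force: 0.0
```

Request:
move_arm(rows=[[60,0,0,0,7.1],[60,0,0,0,7.1],[60,0,0,0,7.1],[60,0,0,0,7.1],[60,0,0,0,7.1]])

```text
time: 3.12
position: [0.3935, -0.2283, 0.2311]
tool_rot: [-3.142, -0.0, -2.95]
wrist_force: [0.1, -0.7, 1.2]
grip_width: 0.0598
grasp_force: 0.0
```

Request:
move_arm(rows=[[60,7,-1,0,2],[60,0,0,-30,0],[60,0,0,-30,0],[60,0,0,0,0]])

```text
time: 3.45
position: [0.3981, -0.2278, 0.1669]
tool_rot: [3.137, -0.006, -2.921]
wrist_force: [-0.8, 0.6, -1.0]
grip_width: 0.0603
grasp_force: 0.0
```

```bash
python3 - <<'E'
from h import *
s=sensors.get_state(); i=wristcam(s,imaging.get_image("wrist"))
print(s["position"],s["tool_rot"])
im=i["img"][:,:,::-1].copy()
for X in ([.4005,-.229,.142],[.4005,-.229,.066]):
    p=pix(i,X)[0]; print(p); cv2.drawMarker(im,tuple(int(v) for v in p),(0,0,255),0,12)
cv2.imwrite("pics/w2.png",im)
E
```

```text
[ 0.39810508 -0.22780851  0.16691443] [ 3.13688731 -0.00559152 -2.92072224]
[322.74117094 299.25790534]
[322.66790506 247.24757299]
```

View pics/w2.png

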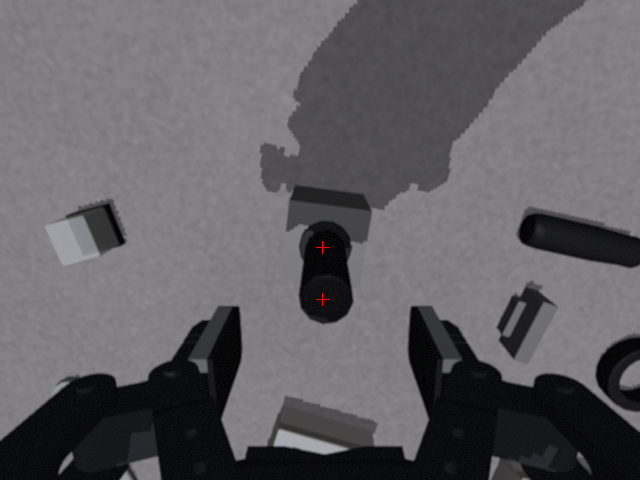

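Request:
move_arm(rows=[[60,0,0,0,0],[60,0,0,0,0]])

```text
time: 3.67
position: [0.4017, -0.2291, 0.1728]
tool_rot: [-3.14, 0.001, -2.92]
wrist_force: [-0.2, -0.2, 0.5]
grip_width: 0.06
grasp_force: 0.0
```

```bash
python3 - <<'E'
from h import *
s=sensors.get_state(); print(s["position"],s["tool_rot"],s["joint_positions"],s["qvel"])
E
```

```text
[ 0.40173433 -0.22914182  0.17283162] [-3.14018574e+00  1.34225450e-03 -2.91994387e+00] [-5.18267478e-01  1.59358991e-01 -2.68958640e-01  1.14053883e+00
 -1.34060447e-04 -7.39915445e-01] [ 0.00671352 -0.00590855  0.00436273 -0.00699834  0.00097217 -0.00026587]
```

Request:
move_arm(rows=[[60,-1,0,-20,0],[60,0,0,-20,0],[60,0,0,-20,0],[60,0,0,-16,0],[60,0,0,-6,0]])

```text
time: 4.08
position: [0.4001, -0.2285, 0.0889]
tool_rot: [-3.142, -0.0, -2.919]
wrist_force: [-0.5, 0.3, 0.4]
grip_width: 0.0599
grasp_force: 0.0
```

Request:
move_arm(rows=[[60,0,0,0,0],[60,0,0,0,0],[40,0,0,0,0],[40,0,0,0,0],[40,0,0,0,0]])

```text
time: 4.5
position: [0.4008, -0.2286, 0.0902]
tool_rot: [-3.14, 0.001, -2.919]
wrist_force: [0.8, -0.5, 0.2]
grip_width: 0.04
grasp_force: 0.0
```

Request:
move_arm(rows=[[15,0,0,0,0],[15,0,0,0,0],[15,0,0,0,0],[15,0,0,0,0],[15,0,0,0,0]], force=40)

```text
time: 4.92
position: [0.4005, -0.2282, 0.0898]
tool_rot: [-3.141, 0.001, -2.919]
wrist_force: [-0.7, 1.6, 6.7]
grip_width: 0.0228
grasp_force: 38.8
```

Request:
move_arm(rows=[[15,0,0,4,0],[15,0,0,8,0],[15,0,0,12,0],[15,0,0,12,0],[15,0,0,12,0]])

```text
time: 5.33
position: [0.4001, -0.2283, 0.1382]
tool_rot: [-3.142, -0.0, -2.919]
wrist_force: [0.4, -0.2, -0.8]
grip_width: 0.0231
grasp_force: 39.1
```

Request:
move_arm(rows=[[15,0,0,20,0],[15,0,10,20,0],[15,2,20,0,0],[15,2,30,0,0],[15,2,33,0,0]])

```text
time: 5.75
position: [0.4064, -0.1351, 0.1782]
tool_rot: [-3.141, 0.001, -2.921]
wrist_force: [-0.4, 0.4, -1.1]
grip_width: 0.0231
grasp_force: 39.3
```

Request:
move_arm(rows=[[15,2,33,0,0],[15,2,33,0,0],[15,2,33,0,0],[15,2,33,0,0],[15,2,33,0,0]])

```text
time: 6.17
position: [0.416, 0.0312, 0.178]
tool_rot: [-3.141, 0.001, -2.919]
wrist_force: [1.2, -0.1, -0.8]
grip_width: 0.0232
grasp_force: 39.3
```

Request:
move_arm(rows=[[15,2,33,0,0],[15,2,33,0,0],[15,2,33,0,0],[15,2,33,0,0],[15,2,33,0,0]])

```text
time: 6.58
position: [0.426, 0.1964, 0.1779]
tool_rot: [-3.141, 0.001, -2.919]
wrist_force: [0.2, 0.2, -1.3]
grip_width: 0.023
grasp_force: 39.3
```

Request:
move_arm(rows=[[15,2,33,0,0],[15,0,25,0,0],[15,0,15,0,0],[15,0,7,0,0],[15,0,0,0,0]])

```text
time: 7.0
position: [0.4281, 0.2758, 0.1774]
tool_rot: [-3.141, -0.0, -2.917]
wrist_force: [-0.2, -0.1, -1.0]
grip_width: 0.0228
grasp_force: 39.3
```

Request:
move_arm(rows=[[15,0,0,0,0],[15,0,0,0,0],[15,0,0,0,0]])

```text
time: 7.25
position: [0.4282, 0.2736, 0.1775]
tool_rot: [-3.141, -0.0, -2.92]
wrist_force: [-0.1, -0.4, -1.9]
grip_width: 0.0234
grasp_force: 39.3
```

```bash
python3 - <<'E'
from h import *
s=sensors.get_state(); w=wristcam(s,imaging.get_image("wrist")); t=imaging.get_image("top"); sc=imaging.get_image("scene")
p=s["position"]; print(p,s["tool_rot"],s["grip_width"])
o=p+[0,0,-.030]; e=np.array([.4285,.275,.045]); tip=o-[0,0,.051]
outs=[]
for im,n in((w,"w"),(t,"t"),(sc,"s")):
    a=im["img"][:,:,::-1].copy(); c=pix(im,e)[0]; q=pix(im,tip)[0]; print(n,"earth pred",c,"tip pred",q)
    x,y=int(np.clip(c[0]-50,0,540)),int(np.clip(c[1]-75,0,330))
    if n=="w": outs.append(cv2.resize(a,(400,300)))
    else: outs.append(cv2.resize(a[y:y+75*2,x:x+100*2],(400,300),interpolation=cv2.INTER_CUBIC)); print(n,"origin",x,y,"scale 2")
cv2.imwrite("pics/e1.png",np.vstack([np.hstack(outs[:2]),np.hstack([outs[2],outs[2]*0])]))
E
```

```text
[0.42824215 0.27361067 0.1774749 ] [-3.14128817e+00 -6.05978903e-05 -2.92045362e+00] 0.023381939420133634
w earth pred [328.11349172 230.21248982] tip pred [326.47300854 253.41826085]
t earth pred [177.6504715  283.29003039] tip pred [171.0826707  281.35440653]
t origin 127 208 scale 2
s earth pred [408.60018929 171.96755442] tip pred [410.98811564 155.09743811]
s origin 358 96 scale 2
```

View pics/e1.png

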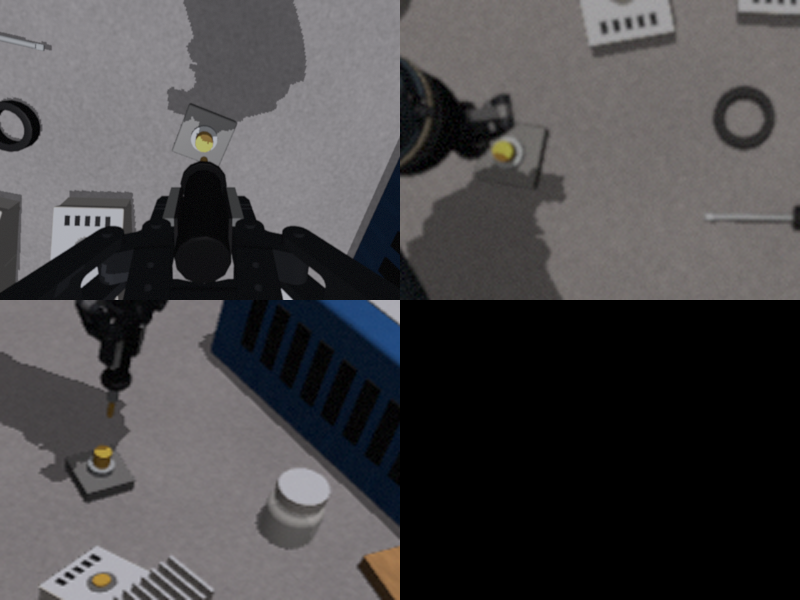

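Request:
move_arm(rows=[[15,-2,0,-15,0],[15,0,0,-18,0],[15,0,0,-12,0],[15,0,0,-3,0],[15,0,0,0,0]])

```text
time: 7.82
position: [0.4258, 0.2741, 0.1287]
tool_rot: [-3.141, -0.002, -2.92]
wrist_force: [-0.0, 0.3, -1.1]
grip_width: 0.023
grasp_force: 39.3
```

Request:
move_arm(rows=[[15,0,0,-2,0],[15,0,0,-2,0],[15,0,0,-2,0],[15,0,0,0,0],[15,0,0,0,0]])

```text
time: 8.23
position: [0.4266, 0.275, 0.1237]
tool_rot: [3.141, 0.001, -2.919]
wrist_force: [-0.0, -0.2, 1.2]
grip_width: 0.0232
grasp_force: 39.3
```

```bash
python3 - <<'E'
from h import *
s=sensors.get_state(); print(s["position"],s["wrist_force"],s["wrist_torque"])
E
```

```text
[0.42660212 0.27495153 0.12372929] [-0.01152448 -0.24818034  1.22220383] [ 0.05059605 -0.16058961 -0.0260176 ]
```

Request:
move_arm(rows=[[15,0,0,-2,0],[15,0,0,-2,0],[15,0,0,0,0],[15,0,0,0,0],[15,0,0,0,0]])

```text
time: 8.65
position: [0.4264, 0.2749, 0.1194]
tool_rot: [3.142, 0.0, -2.919]
wrist_force: [1.7, 0.9, 2.9]
grip_width: 0.0231
grasp_force: 39.4
```

Request:
move_arm(rows=[[15,0,0,0,0],[15,0,0,0,0],[15,0,0,0,0],[15,0,0,0,0],[15,0,0,0,0]])

```text
time: 9.07
position: [0.4263, 0.2748, 0.1193]
tool_rot: [3.142, 0.0, -2.919]
wrist_force: [0.5, 0.6, 1.9]
grip_width: 0.0231
grasp_force: 39.5
```

Request:
move_arm(rows=[[15,0,0,0,0],[15,0,0,0,0],[15,0,0,0,0],[15,0,0,0,0],[15,0,0,0,0]])

```text
time: 9.48
position: [0.4263, 0.2748, 0.1193]
tool_rot: [-3.142, 0.0, -2.919]
wrist_force: [0.1, 1.4, 2.5]
grip_width: 0.0233
grasp_force: 39.5
```

```bash
python3 - <<'E'
from h import *
s=sensors.get_state(); print(s["position"],s["wrist_force"],s["wrist_torque"])
w=wristcam(s,imaging.get_image("wrist"));sc=imaging.get_image("scene");t=imaging.get_image("top")
a=w["img"][150:420,145:505,::-1]; b=sc["img"][110:200,350:470,::-1]
cv2.imwrite("pics/e2.png",np.hstack([cv2.resize(a,(400,300)),cv2.resize(b,(400,300),interpolation=cv2.INTER_CUBIC)]))
E
```

```text
[0.42625197 0.27475747 0.11929004] [0.10239492 1.42855578 2.50503948] [ 0.32397326 -0.39511446 -0.03577509]
```

View pics/e2.png

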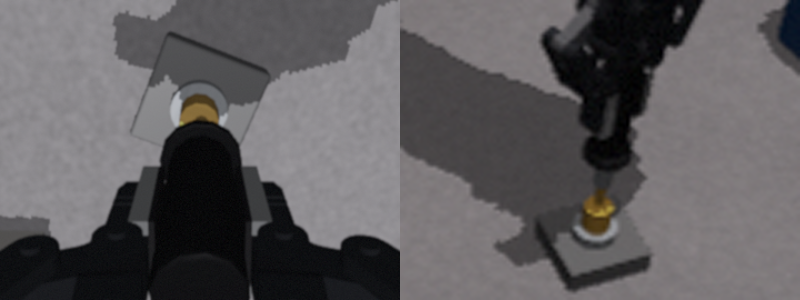

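Request:
move_arm(rows=[[15,0,0,8,0],[15,0,0,16,0],[15,0,0,20,0],[15,1,-15,14,-3.5],[15,1,-30,2,-3.5]])

```text
time: 10.05
position: [0.4289, 0.2313, 0.1816]
tool_rot: [3.14, 0.002, -3.041]
wrist_force: [0.9, -0.5, -1.0]
grip_width: 0.0229
grasp_force: 39.4
```

Request:
move_arm(rows=[[15,1,-33,0,0],[15,1,-33,0,0],[15,1,-33,0,0],[15,1,-33,0,0],[15,1,-33,0,0]])

```text
time: 10.47
position: [0.432, 0.0631, 0.1793]
tool_rot: [-3.141, -0.002, -3.041]
wrist_force: [0.9, -0.1, -1.1]
grip_width: 0.0232
grasp_force: 39.4
```

Request:
move_arm(rows=[[15,1,-33,0,0],[15,1,-33,0,0],[15,1,-33,0,0],[15,1,-33,0,0],[15,1,-33,0,0]])

```text
time: 10.88
position: [0.437, -0.1017, 0.1794]
tool_rot: [3.141, -0.002, -3.041]
wrist_force: [0.2, 0.6, -1.0]
grip_width: 0.0231
grasp_force: 39.4
```

Request:
move_arm(rows=[[15,2,-33,0,0],[15,2,-33,0,0],[15,2,-33,0,0],[15,0,-17,0,0],[15,0,-8,0,0]])

```text
time: 11.3
position: [0.4433, -0.2263, 0.179]
tool_rot: [3.141, -0.002, -3.044]
wrist_force: [-1.1, -0.4, -1.8]
grip_width: 0.0232
grasp_force: 39.4
```

Request:
move_arm(rows=[[15,0,0,0,0],[15,0,0,0,0],[15,0,0,0,0]])

```text
time: 11.55
position: [0.4439, -0.2231, 0.1792]
tool_rot: [3.141, -0.001, -3.041]
wrist_force: [-0.3, 0.2, -0.6]
grip_width: 0.0232
grasp_force: 39.4
```

```bash
python3 - <<'E'
from h import *
s=sensors.get_state(); print(s["position"],s["tool_rot"])
w=wristcam(s,imaging.get_image("wrist")); sc=imaging.get_image("scene")
print(pix(w,[[.401,-.2295,.06],[.426,-.227,.06]]))
cv2.imwrite("pics/s1.png",np.hstack([cv2.resize(w["img"][:,:,::-1],(400,300)),cv2.resize(sc["img"][150:300,100:300,::-1],(400,300),interpolation=cv2.INTER_CUBIC)]))
E
```

```text
[ 0.44387324 -0.22307697  0.17923731] [ 3.14087277e+00 -6.16476426e-04 -3.04057560e+00]
[[322.65303603 166.00334514]
 [322.64056782 206.62168483]]
```

View pics/s1.png

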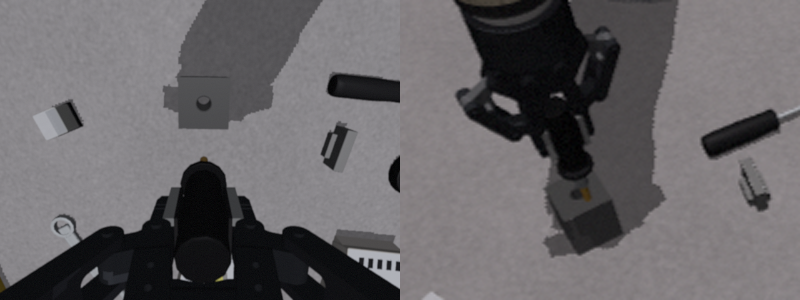

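Request:
move_arm(rows=[[15,0,0,-18,0],[15,0,0,-20,0],[15,0,0,-20,0],[15,0,0,-15,0],[15,0,0,-6,0]])

```text
time: 12.07
position: [0.4432, -0.2228, 0.0985]
tool_rot: [3.14, -0.002, -3.04]
wrist_force: [-0.0, -0.4, -0.8]
grip_width: 0.0233
grasp_force: 39.5
```

Request:
move_arm(rows=[[15,0,0,0,0],[15,0,0,0,0],[15,-4,-0.4,0,0],[15,-4,-0.4,0,0],[15,0,0,0,0]], force=30)

```text
time: 12.48
position: [0.4357, -0.2252, 0.101]
tool_rot: [-3.141, 0.0, -3.041]
wrist_force: [0.7, -0.6, -1.3]
grip_width: 0.0231
grasp_force: 39.5
```

Request:
move_arm(rows=[[15,-2,-0.2,0,0],[15,-2,-0.2,0,0],[15,-2,-0.2,0,0],[15,-2,-0.2,0,0],[15,0,0,0,0]])

```text
time: 12.9
position: [0.4292, -0.226, 0.1007]
tool_rot: [-3.141, 0.003, -3.041]
wrist_force: [5.2, 0.9, -1.3]
grip_width: 0.023
grasp_force: 39.2
```

Request:
move_arm(rows=[[15,-2,-0.2,0,0],[15,-2,-0.2,0,0],[15,-2,-0.2,0,0],[15,-2,-0.2,0,0],[15,0,0,0,0]])

```text
time: 13.32
position: [0.4212, -0.2268, 0.1007]
tool_rot: [-3.141, 0.002, -3.041]
wrist_force: [4.2, 1.6, -0.5]
grip_width: 0.0232
grasp_force: 39.3
```

Request:
move_arm(rows=[[15,-2,-0.2,0,0],[15,-2,-0.2,0,0],[15,-2,-0.2,0,0],[15,-2,-0.2,0,0],[15,0,0,0,0]])

```text
time: 13.73
position: [0.4133, -0.2278, 0.1007]
tool_rot: [-3.141, 0.002, -3.041]
wrist_force: [5.1, 0.8, -0.4]
grip_width: 0.0232
grasp_force: 39.7
```

```bash
python3 - <<'E'
from h import *
s=sensors.get_state(); print(s["position"],s["wrist_force"],s["wrist_torque"])
w=wristcam(s,imaging.get_image("wrist")); sc=imaging.get_image("scene")
cv2.imwrite("pics/s2.png",np.hstack([cv2.resize(w["img"][:,:,::-1],(400,300)),cv2.resize(sc["img"][150:300,100:300,::-1],(400,300),interpolation=cv2.INTER_CUBIC)]))
E
```

```text
[ 0.41328333 -0.22776759  0.1006934 ] [ 5.10893274  0.84004013 -0.35381654] [ 0.20444752 -1.25456991  0.0012559 ]
```

View pics/s2.png

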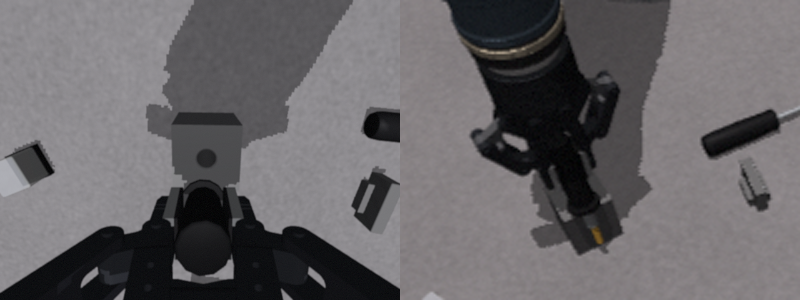

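Request:
move_arm(rows=[[15,-2,-0.2,0,0],[15,-1.5,-0.1,0,0],[15,0,0,0,0],[15,0,0,0,0]])

```text
time: 14.17
position: [0.4097, -0.2281, 0.1007]
tool_rot: [-3.141, 0.002, -3.041]
wrist_force: [4.1, 0.6, -1.4]
grip_width: 0.023
grasp_force: 39.9
```

Request:
move_arm(rows=[[15,4,0.4,0,0],[15,10,1,0,0],[15,14,1,5,0],[15,10,1,15,0],[15,0,0,20,0]], force=60)

```text
time: 14.58
position: [0.4477, -0.2238, 0.1392]
tool_rot: [3.14, -0.003, -3.041]
wrist_force: [0.3, -0.6, -0.7]
grip_width: 0.0226
grasp_force: 58.8
```

Request:
move_arm(rows=[[15,0,0,20,0],[15,0,0,15,0],[15,0,0,5,0],[15,0,0,0,0],[15,0,0,0,0]])

```text
time: 15.0
position: [0.4466, -0.2242, 0.1795]
tool_rot: [3.141, -0.001, -3.041]
wrist_force: [0.3, -0.7, -1.2]
grip_width: 0.0225
grasp_force: 58.8
```

```bash
python3 - <<'E'
from h import *
s=sensors.get_state(); print(s["position"],s["tool_rot"],s["wrist_force"])
np.save("s.npy",s,allow_pickle=True)
import pickle
ims={n:imaging.get_image(n) for n in("wrist","scene","top")}; pickle.dump((s,ims),open("tilt.pkl","wb"))
w=wristcam(s,ims["wrist"])
T=Ro.from_euler("xyz",s["tool_rot"]).as_matrix(); g=s["position"]-.019*T[:,2]
ya=T[:,1]; xa=T[:,0] # tool x ~ world -x
up=-T[:,2]
a=w["img"]
for th in(0,14,17,20,23,26):
    r=np.radians(th); z=np.cos(r)*up+np.sin(r)*xa   # axis leans to tool +x
    print(th,"top",pix(w,g+.033*z)[0].round(1),"tip",pix(w,g-.1*z)[0].round(1),"scene tip",pix(ims["scene"],g-.1*z)[0].round(1),"guard",pix(ims["scene"],g-.049*z)[0].round(1))
c=ims["scene"]; p=pix(c,g-.1*xa*0-.08*up)[0].astype(int); print("crop",p)
cv2.imwrite("pics/t1.png",np.hstack([cv2.resize(a[240:480,220:420,::-1],(400,480),interpolation=cv2.INTER_CUBIC),cv2.resize(c["img"][p[1]-50:p[1]+46,p[0]-40:p[0]+40,::-1],(400,480),interpolation=cv2.INTER_CUBIC)]))
E
```

```text
[ 0.44662143 -0.22422698  0.17953909] [ 3.14140067e+00 -8.67635329e-04 -3.04124075e+00] [ 0.30556278 -0.7014058  -1.23403305]
0 top [328.5 417. ] tip [326.3 253.2] scene tip [192.4 251.7] guard [186.1 234.9]
14 top [328.5 387.4] tip [326.3 295.9] scene tip [197.8 259.6] guard [188.8 238.8]
17 top [328.5 380.5] tip [326.3 305.2] scene tip [198.8 261.1] guard [189.3 239.5]
20 top [328.5 373.5] tip [326.3 314.6] scene tip [199.8 262.4] guard [189.8 240.2]
23 top [328.5 366.4] tip [326.3 324. ] scene tip [200.8 263.7] guard [190.3 240.7]
26 top [328.5 359.3] tip [326.3 333.5] scene tip [201.7 264.8] guard [190.7 241.3]
crop [190 245]
```

View pics/t1.png

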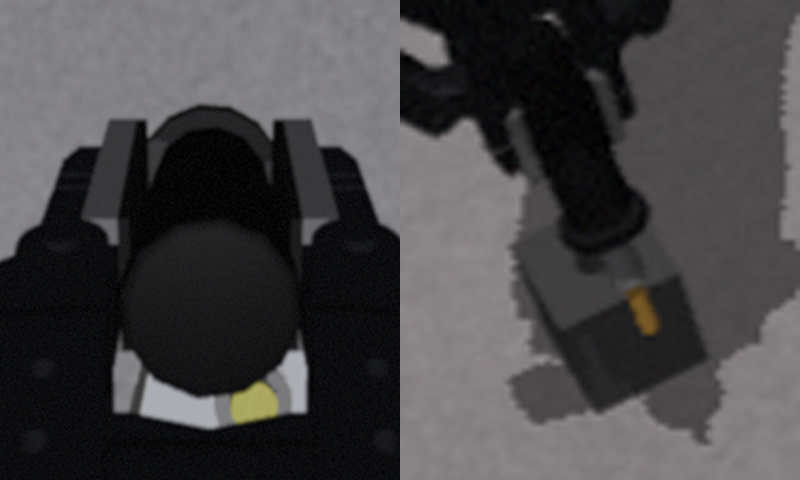

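```bash
python3 - <<'E'
from h import *
import pickle
from scipy.optimize import least_squares
s,ims=pickle.load(open("tilt.pkl","rb")); sc=ims["scene"]
def br(p):
    p=p.astype(float); m=(p[...,0]-p[...,2]>40)&(p[...,0]>1.35*p[...,2]); n,l,st,c=cv2.connectedComponentsWithStats(m.astype(np.uint8)); 
    return [(c[k],st[k]) for k in range(1,n) if st[k][4]>6]
o=cv2.imread("pics/s1.png")[:,400:,::-1]
A=br(o);B=br(sc["img"][200:290,160:230]);C=br(ims["top"]["img"])
print("upright",[(a[0]/2+[99.75,149.75],a[1]) for a in A]);print("tilt",[(b[0]+[160,200],b[1]) for b in B]); print("top",[(b[0],b[1][4]) for b in C])
def g(p,rot):
    T=Ro.from_euler("xyz",rot).as_matrix(); return np.array(p)-.019*T[:,2],T
g0,T0=g([.44387,-.22308,.17924],[3.1409,-.0006,-3.0406])
print("pred upright brass -.076..-.100",pix(sc,g0+np.outer([-.074,-.087,-.1],-T0[:,2])))
g1,T1=g(s["position"],s["tool_rot"])
for sx in(0,-.003,-.006):
  for th in(12,16,20,24):
    r=np.radians(th);z=-np.cos(r)*T1[:,2]+np.sin(r)*T1[:,0]; q=g1+sx*T1[:,0]
    print(sx,th,pix(sc,q+np.outer([-.074,-.087,-.1],z)).round(1).tolist(),"disc",pix(wristcam(s,ims["wrist"]),q+.033*z)[0].round(1))
E
```

```text
upright [(array([192.48469388, 246.88265306]), array([182, 189,   7,  12,  49], dtype=int32))]
tilt [(array([198.26470588, 256.94117647]), array([36, 53,  6,  9, 34], dtype=int32))]
top [(array([ 81.03818256, 106.63008074]), np.int32(7307)), (array([574.72864865, 112.79783784]), np.int32(925)), (array([317.61842105, 189.        ]), np.int32(76)), (array([424.91044776, 190.91044776]), np.int32(67)), (array([237.38961039, 202.06493506]), np.int32(77)), (array([178.04255319, 283.25531915]), np.int32(94))]
pred upright brass -.076..-.100 [[189.4331287  242.09174177]
 [191.00762258 246.3202667 ]
 [192.54719871 250.45501507]]
0 12 [[192.8, 248.5], [194.9, 253.6], [197.0, 258.6]] disc [328.5 391.9]
0 16 [[193.8, 249.9], [196.2, 255.3], [198.5, 260.6]] disc [328.5 382.8]
0 20 [[194.8, 251.3], [197.3, 256.9], [199.8, 262.4]] disc [328.5 373.5]
0 24 [[195.8, 252.5], [198.5, 258.3], [201.1, 264.1]] disc [328.5 364.1]
-0.003 12 [[193.5, 249.6], [195.6, 254.7], [197.8, 259.7]] disc [328.5 402.2]
-0.003 16 [[194.5, 251.1], [196.9, 256.5], [199.2, 261.7]] disc [328.5 393.2]
-0.003 20 [[195.5, 252.4], [198.1, 258.0], [200.6, 263.6]] disc [328.5 383.9]
-0.003 24 [[196.5, 253.6], [199.2, 259.5], [201.8, 265.2]] disc [328.5 374.5]
-0.006 12 [[194.2, 250.7], [196.4, 255.8], [198.5, 260.9]] disc [328.4 412.2]
-0.006 16 [[195.3, 252.2], [197.6, 257.6], [199.9, 262.9]] disc [328.4 403.3]
-0.006 20 [[196.3, 253.5], [198.8, 259.2], [201.3, 264.7]] disc [328.4 394.1]
-0.006 24 [[197.2, 254.7], [199.9, 260.6], [202.6, 266.4]] disc [328.4 384.8]
```

Request:
move_arm(rows=[[15,0,0,-18,0],[15,0,0,-20,0],[15,0,0,-20,0],[15,0,0,-15,0],[15,0,0,-6,0]], force=40)

```text
time: 15.57
position: [0.4451, -0.2236, 0.0986]
tool_rot: [3.139, -0.004, -3.041]
wrist_force: [-0.4, -0.3, -1.5]
grip_width: 0.0227
grasp_force: 58.8
```

Request:
move_arm(rows=[[15,-10,-1,0,0],[15,-12,-1,0,0],[15,-7,-1,0,0],[15,-4,-0.4,0,0],[15,-2,-0.2,0,0]])

```text
time: 15.98
position: [0.4111, -0.2284, 0.1022]
tool_rot: [-3.141, 0.001, -3.042]
wrist_force: [0.5, -0.2, -2.1]
grip_width: 0.0225
grasp_force: 58.8
```

Request:
move_arm(rows=[[15,0,0,0,0],[15,-2,-0.2,0,0],[15,-2,-0.2,0,0],[15,-2,-0.2,0,0],[15,0,0,0,0]])

```text
time: 16.4
position: [0.4082, -0.229, 0.1021]
tool_rot: [-3.14, 0.005, -3.041]
wrist_force: [6.9, 1.0, 0.4]
grip_width: 0.0226
grasp_force: 59.0
```

Request:
move_arm(rows=[[15,-2,-0.2,0,0],[15,-2,-0.2,0,0],[15,-1.5,-0.2,0,0],[15,0,0,0,0],[15,0,0,0,0]])

```text
time: 16.82
position: [0.4028, -0.2297, 0.1023]
tool_rot: [-3.14, 0.005, -3.041]
wrist_force: [6.3, 0.2, 0.9]
grip_width: 0.0226
grasp_force: 59.5
```

Request:
move_arm(rows=[[15,4,0.4,0,0],[15,10,1,0,0],[15,14,1,5,0],[15,10,1,15,0],[15,6,0,20,0]])

```text
time: 17.23
position: [0.4446, -0.225, 0.1402]
tool_rot: [3.14, -0.003, -3.041]
wrist_force: [0.0, -0.6, -1.5]
grip_width: 0.0225
grasp_force: 59.3
```

Request:
move_arm(rows=[[15,0,0,20,0],[15,0,0,15,0],[15,0,0,5,0],[15,0,0,0,0],[15,0,0,0,0]])

```text
time: 17.65
position: [0.4442, -0.2256, 0.1805]
tool_rot: [3.141, -0.001, -3.041]
wrist_force: [-0.3, 0.5, -0.4]
grip_width: 0.0225
grasp_force: 59.3
```

```bash
cat > fit.py <<'E'
from h import *
from scipy.optimize import least_squares
def brass(sc,roi):
    x0,x1,y0,y1=roi; p=sc["img"][y0:y1,x0:x1].astype(float)
    m=(p[...,0]-p[...,2]>40)&(p[...,0]>1.35*p[...,2]); n,l,st,c=cv2.connectedComponentsWithStats(m.astype(np.uint8))
    return [(c[k]+[x0,y0],st[k][4]) for k in range(1,n) if st[k][4]>6]
def disc(w):
    # template: dark-grey disc, maximise match along column 325
    a=cv2.GaussianBlur(w["img"].mean(2),(0,0),1); return a[300:470,325]
E
python3 - <<'E'
from fit import *
import pickle
s=sensors.get_state(); ims={n:imaging.get_image(n) for n in("wrist","scene")}
s0,i0=pickle.load(open("tilt.pkl","rb"))
print(s["position"],s["tool_rot"],s["wrist_force"])
print(brass(ims["scene"],(150,250,200,300)))
for n,i in(("old",i0),("new",ims)): print(n,disc(i["wrist"])[::3].astype(int))
# shift of disc by template matching (old disc 326..432 rows)
o=i0["wrist"]["img"]; t=o[345:442,275:376]; r=cv2.matchTemplate(ims["wrist"]["img"][300:480,270:382],t,cv2.TM_CCOEFF_NORMED); print(cv2.minMaxLoc(r),"old at (5,45)")
b=brass(ims["scene"],(150,250,200,300))[0][0]-[1.48,.56]
T=Ro.from_euler("xyz",s["tool_rot"]).as_matrix(); g=s["position"]-.019*T[:,2]
for th in(14,16,18,20,22,24):
  for sx in(-.002,-.004,-.006):
    r=np.radians(th);z=-np.cos(r)*T[:,2]+np.sin(r)*T[:,0]; q=g+sx*T[:,0]
    print(th,sx,(pix(ims["scene"],q-.087*z)[0]-b).round(2),pix(wristcam(s,ims["wrist"]),q+.033*z)[0,1].round(1)-2.6)
E
```

```text
[ 0.44415584 -0.22556802  0.18052503] [ 3.14131071e+00 -7.80206846e-04 -3.04120829e+00] [-0.34345028  0.46857081 -0.35166927]
[(array([198.2195122 , 257.46341463]), np.int32(41))]
old [ 37  25   5   6   5   5   4   4   5   4   3   3   5   5   5   6   8  21
  31  36  35  34  33  33  32  31  31  30  28  28  27  26  25  25  24  23
  22  22  22  22  21  21  19  19  17  19 111 170 171 173 174 136  20  10
   9  10  12]
new [122  50  34  37  26   4   4   4   4   5   5   5   4   5  12  24  34  36
  36  36  36  36  36  35  34  35  35  35  34  34  34  33  32  31  30  29
  29  27  27  26  25  24  23  20  81 169 172 172 172 172 172 134  20  10
   9  11  12]
(-0.2976590394973755, 0.9201372265815735, (3, 78), (5, 40)) old at (5,45)
14 -0.002 [-1.99 -2.68] 391.7
14 -0.004 [-1.51 -1.93] 398.5
14 -0.006 [-1.03 -1.18] 405.2
16 -0.002 [-1.38 -1.83] 387.09999999999997
16 -0.004 [-0.9  -1.08] 394.0
16 -0.006 [-0.41 -0.32] 400.7
18 -0.002 [-0.78 -1.02] 382.5
18 -0.004 [-0.3  -0.27] 389.4
18 -0.006 [0.19 0.49] 396.2
20 -0.002 [-0.2  -0.25] 377.9
20 -0.004 [0.28 0.5 ] 384.7
20 -0.006 [0.77 1.26] 391.5
22 -0.002 [0.36 0.47] 373.2
22 -0.004 [0.85 1.23] 380.09999999999997
22 -0.006 [1.33 1.99] 386.9
24 -0.002 [0.9  1.15] 368.5
24 -0.004 [1.39 1.92] 375.4
24 -0.006 [1.88 2.68] 382.2
```

Request:
move_arm(rows=[[15,0,10,10,2],[15,0,20,10,2],[15,0,30,10,2],[15,0,33,0,0],[15,0,33,0,0]])

```text
time: 18.17
position: [0.444, -0.0983, 0.2119]
tool_rot: [-3.141, 0.001, -2.936]
wrist_force: [0.4, 0.6, -0.7]
grip_width: 0.0224
grasp_force: 59.3
```

Request:
move_arm(rows=[[15,0,33,0,0],[15,0,33,0,0],[15,0,33,0,0],[15,0,33,0,0],[15,0,33,0,0]])

```text
time: 18.58
position: [0.4433, 0.0672, 0.2116]
tool_rot: [3.142, -0.0, -2.935]
wrist_force: [-0.3, 0.2, -0.9]
grip_width: 0.0229
grasp_force: 59.3
```

Request:
move_arm(rows=[[15,10,33,0,0],[15,20,25,0,0],[15,25,20,0,0],[15,20,12,0,0],[15,15,3,0,0]])

```text
time: 19.0
position: [0.535, 0.1611, 0.2111]
tool_rot: [3.141, -0.0, -2.932]
wrist_force: [-1.0, -0.4, -0.9]
grip_width: 0.0229
grasp_force: 59.3
```

Request:
move_arm(rows=[[15,5,0,-10,0],[15,0,0,-15,0],[15,0,0,-15,0],[15,0,0,-10,0],[15,0,0,0,0]])

```text
time: 19.42
position: [0.5371, 0.1576, 0.1588]
tool_rot: [-3.141, -0.005, -2.936]
wrist_force: [0.3, -0.4, -1.4]
grip_width: 0.0226
grasp_force: 59.2
```

Request:
move_arm(rows=[[15,0,0,0,0],[15,0,0,0,0],[15,0,0,0,0]])

```text
time: 19.67
position: [0.5396, 0.1583, 0.1623]
tool_rot: [3.142, 0.001, -2.937]
wrist_force: [0.4, -0.5, -1.1]
grip_width: 0.0226
grasp_force: 59.2
```

```bash
python3 - <<'E'
from fit import *
s=sensors.get_state(); sc=imaging.get_image("scene"); t=imaging.get_image("top");w=wristcam(s,imaging.get_image("wrist"))
print(s["position"],s["tool_rot"],s["wrist_force"])
T=Ro.from_euler("xyz",s["tool_rot"]).as_matrix(); r=np.radians(19)
z=-np.cos(r)*T[:,2]+np.sin(r)*T[:,0]; q=s["position"]-.019*T[:,2]-.004*T[:,0]
C=np.array([.583,.1675,.056])
print("scene brass",brass(sc,(370,450,180,260))); print("pred brass",pix(sc,q-.087*z)+[1.48,.56],"tip",pix(sc,q-.1*z),"contact",pix(sc,C))
print("top brass",brass(t,(215,265,175,225)),pix(t,C),"tip",pix(t,q-.1*z)); print("wrist",brass(w,(150,480,100,450)),pix(w,C),"tip",pix(w,q-.1*z))
tip=q-.1*z; print("tip",tip,"gap vec mm",(C-tip)*1000, "along axis",(tip-C)@z*1000)
o=[cv2.resize(sc["img"][185:275,360:480,::-1],(400,300),interpolation=cv2.INTER_CUBIC),cv2.resize(w["img"][:,:,::-1],(400,300))]
cv2.imwrite("pics/m1.png",np.hstack(o))
E
```

```text
[0.53956343 0.15828316 0.16227673] [ 3.14151809e+00  1.49782815e-03 -2.93655684e+00] [ 0.38571477 -0.48435156 -1.13422776]
scene brass [(array([408.375     , 218.79166667]), np.int32(24)), (array([408.33333333, 235.64705882]), np.int32(51))]
pred brass [[407.70836167 219.27320428]] tip [[407.04059506 224.01108533]] contact [[408.017859   235.98507903]]
top brass [] [[236.88354322 202.2902658 ]] tip [[235.19707968 202.67497831]]
wrist [(array([323.00408163, 298.33877551]), np.int32(245))] [[326.41911843 306.96846363]] tip [[326.36085903 318.06582251]]
tip [0.57546412 0.16575476 0.08677971] gap vec mm [  7.53587974   1.74524155 -30.77971274] along axis 31.616447171487128
```

Request:
move_arm(rows=[[15,1,0,-6,0],[15,2,0.5,-9,0],[15,2,0,-7,0],[15,1,0,-3,0],[15,0,0,0,0]])

```text
time: 20.23
position: [0.5448, 0.1585, 0.1348]
tool_rot: [-3.141, -0.002, -2.937]
wrist_force: [-0.1, -0.1, -0.5]
grip_width: 0.0227
grasp_force: 59.2
```

Request:
move_arm(rows=[[15,0,0,0,0],[15,0,0,0,0]])

```text
time: 20.4
position: [0.5453, 0.1587, 0.1363]
tool_rot: [-3.142, -0.0, -2.937]
wrist_force: [0.7, -0.5, -1.7]
grip_width: 0.0227
grasp_force: 59.2
```

```bash
cat > chk.py <<'E'
from fit import *
s=sensors.get_state(); sc=imaging.get_image("scene")
T=Ro.from_euler("xyz",s["tool_rot"]).as_matrix(); r=np.radians(19)
z=-np.cos(r)*T[:,2]+np.sin(r)*T[:,0]; q=s["position"]-.019*T[:,2]-.004*T[:,0]
C=np.array([.583,.1675,.056]); tip=q-.1*z
print(s["position"],s["wrist_force"],s["wrist_torque"],"gap",(C-tip)*1000,"along",(tip-C)@z*1000)
print(brass(sc,(370,450,180,260)),pix(sc,q-.087*z),pix(sc,tip),pix(sc,C))
E
python3 chk.py
```

```text
[0.54530396 0.15873103 0.13630625] [ 0.74085469 -0.45811398 -1.70228979] [-0.02517599  0.02930369 -0.02266785] gap [ 1.90699623  1.33377188 -4.75265144] along 5.189882798456151
[(array([408.3943662 , 233.71830986]), np.int32(71))] [[406.42021211 228.99382727]] [[407.20835822 234.11315169]] [[408.017859   235.98507903]]
```

Request:
move_arm(rows=[[15,0.7,0.1,-1.9,0],[15,0.7,0.1,-1.9,0],[15,0.7,0.1,-1.9,0],[15,0.7,0.1,-1.9,0],[15,0,0,0,0]])

```text
time: 20.87
position: [0.5481, 0.1592, 0.1284]
tool_rot: [-3.142, -0.0, -2.937]
wrist_force: [0.1, 0.5, 1.0]
grip_width: 0.0223
grasp_force: 59.3
```

Request:
move_arm(rows=[[15,0,0,0,0],[15,0,0,0,0]])

```text
time: 21.03
position: [0.548, 0.1592, 0.1288]
tool_rot: [-3.142, 0.0, -2.937]
wrist_force: [-1.0, -0.4, 0.9]
grip_width: 0.0228
grasp_force: 59.3
```

```bash
python3 chk.py; python3 chk.py|head -1
```

```text
[0.54803332 0.15916662 0.12878041] [-0.99034983 -0.38003077  0.88551021] [ 0.09581208  0.05864816 -0.03691267] gap [-0.83130904  0.89025548  2.76817061] along -2.8233118397316197
[(array([408.42622951, 234.7704918 ]), np.int32(61))] [[406.92574133 232.22305353]] [[407.70724875 237.29345868]] [[408.017859   235.98507903]]
[0.54805709 0.15914666 0.12880672] [-0.80065615  0.14528024  1.22760024] [ 0.06144707  0.05296083 -0.00497096] gap [-0.86027843  0.91294391  2.73965854] along -2.804114994838509
```

Request:
move_arm(rows=[[15,0.7,0.1,-1.9,0],[15,0.7,0.1,-1.9,0],[15,0,0,0,0],[15,0,0,0,0],[15,0,0,0,0]])

```text
time: 21.55
position: [0.5494, 0.1594, 0.1249]
tool_rot: [3.142, 0.0, -2.937]
wrist_force: [-1.1, 0.0, 2.8]
grip_width: 0.0227
grasp_force: 59.4
```

```bash
python3 - <<'E'
from fit import *
F=[]
for k in range(12):
    s=sensors.get_state(); F.append(s["wrist_force"]); sc=imaging.get_image("scene"if k else "wrist"); 
    if k==0: w=sc
print(np.mean(F,0),np.std(F,0)); print(s["position"],s["time"])
z=np.array([-.335,-.07,.94]); print("axial",(np.mean(F,0)+[0,0,1.15])@z)
i0=__import__("pickle").load(open("tilt.pkl","rb"))[1]["wrist"]["img"]
print(cv2.GaussianBlur(w["img"].mean(2),(0,0),1)[300:470,325][::3].astype(int))
E
python3 chk.py
```

```text
[-1.26049891  0.7263761   1.89252181] [0.34099912 0.59282792 0.49491027]
[0.54945736 0.15934496 0.12489833] 22.1
axial 3.2313913070319953
[86 38 37 39 29  6  4  6  5  6  6  6  4  5 13 27 37 38 39 38 38 38 38 37
 37 38 37 37 36 37 36 35 34 33 33 32 31 30 29 28 27 26 26 23 38 71 71 72
 71 71 69 52 14 11 10 11 12]
[0.54943325 0.15933039 0.12487079] [-0.38118428  0.73799064  1.4648491 ] [0.21985732 0.11360963 0.02527403] gap [-2.22601279  0.73389897  6.68100061] along -6.97800291779275
[(array([408.44642857, 235.25      ]), np.int32(56))] [[407.14816256 233.89502677]] [[407.92531007 238.94022748]] [[408.017859   235.98507903]]
```

Request:
move_arm(rows=[[15,0.3,0,-0.7,0],[15,0,0,0,0],[15,0,0,0,0],[15,0,0,0,0],[15,0,0,0,0]])

```text
time: 22.62
position: [0.5497, 0.1593, 0.1242]
tool_rot: [-3.142, 0.0, -2.937]
wrist_force: [-0.5, 0.4, 2.4]
grip_width: 0.0226
grasp_force: 59.5
```

Request:
move_arm(rows=[[15,0,0,0,0],[15,0,0,0,0],[15,0,0,0,0],[15,0,0,0,0],[15,0,0,0,0]])

```text
time: 23.03
position: [0.5497, 0.1593, 0.1242]
tool_rot: [-3.142, -0.0, -2.937]
wrist_force: [-0.1, 0.8, 2.8]
grip_width: 0.0229
grasp_force: 59.5
```

```bash
python3 -c "
from bench import workorder; print(workorder.hand_in())"
```

```text
the job is handed in; nothing more can be done
None
```

I handed the job in at about 23 s, with no verdict returned. The probe was proved upright on the earth post for about 1 s, and the arm still holds it on the heat-sink contact, about 1° from square with the spring about 7 mm in (my estimates from camera and wrist force).

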